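# Lock a bowl blank in the drilling jig

## Robot

A 6-joint arm with a two-finger parallel gripper is mounted at the origin on the work surface. World frame = base frame: x ahead of the robot, y to its left, z up, the work surface at z = 0. Lengths are in m, angles in rad, forces in N, time in s.
With the tool pointing down it reaches from about 0.375 to 0.75 m from the base axis. Payload 9 kg.
Tool frame: the origin (TCP) lies midway between the tips of the shut fingers; the grasp point (between the pads) lies 19 mm behind it; z points along the fingers, y is the direction in which the jaws open and shut (so a half turn about z gives the same grasp; the last joint's range is limited). The gripper opens to 85 mm and grips with 20 to 120 N. Pads are 22 mm wide; open, the fingers measure 114 mm over their backs; the gripper's body (76 mm by 85 mm) begins 54 mm behind the grasp point. The pads swing forward as they close: fully open they stand 13 mm farther back than shut.
Start: joints at [0.996, 0.104, 0.097, 1.564, 0, 1.353], TCP at [0.21, 0.562, 0.231] pointing down, gripper open.
Joint ranges: [-2.99, 2.99], [-0.84, 1.86], [-1.1, 1.16], [-1.84, 2.11], [-1.51, 1.56], [-3.14, 3.14]. Speed limits (rad/s): [2.22, 2.22, 2.57, 3.14, 3.14, 3.14].

## Interface

Orientations are given as a unit quaternion [w, x, y, z].
In Python, from station import manip gives the robot as it stands.
- The arm moves only by the tool carry_out, never from a script. Its arguments are lists of equal length, an entry for each row: "grip": the opening, from -1 (shut) to 1 (fully open); "slide": the shift along the world's x, y, z in cm, a list of three; "twist": the turn, a rotation vector about the world's x, y, z in units of 5 degrees (1.0 is 5 degrees), a list of three. A call has 1 to 8 rows; each row shifts and turns the pose as measured when the row begins; what a row does not reach is not made up. A row lasts 1/12 s, in which the tool goes at most 41.7 mm and 7.16 degrees, less where a joint would pass 70% of its speed; a pose out of reach is approached as far as the arm can. A call is refused whole if a number of a shift passes 4.17 or a number of a turn 1, either way. A call with a gripper value outside its range is refused whole. The fingers move at their own pace and stop on an object; the grip force is fixed at half the most. Time passes only in rows, so rows that do not move let the fingers close. It gives the time, the measured TCP pose, the force and the opening at its end, in the units of the state.
- manip.sense(): the state, without advancing time (a new reading comes with each control period).
- manip.snapshot(name): name is "scene" or "top" or "wrist"; returns (picture, depth): 420x560x3 uint8, blue, green, red; 420x560 float32, m along the optical axis (not along the pixel's ray), 0 where there is no reading.
- manip.camera_info(name): a dict with "intrinsics" (3x3 intrinsics, pixels), "view" (4x4, takes a point from world to camera coordinates). Camera axes: x right, y down, z forward; pixel columns grow to the right and rows downward; lengths in m; the calibration is good to about 2 mm. The wrist camera is an equidistant fisheye: a pixel r from the principal point sees the ray r / f radians off the axis. A picture is of the moment at which its call begins: read the wrist's pose just before it. camera_info takes no time and is no camera call; for the wrist camera it gives the pose at the moment of the call.
- manip.hand_in(): hands the job in, once; it reports no verdict.
Trained networks look in the newest picture that a camera, given by its name, has taken for a name from the list of things; names that differ only in an ending like _2 or _b are one class to them, and where a whole thing is asked for, a point or a joint stands for the part that bears it (a point fixed in the world has none). Each returns a list of dicts, best first, with "conf" (0 to 1); they miss things now and then, are a little off and sometimes report something else, mostly with a low value. They report only what shows in the picture. A call takes as long as a camera call. They do not tell look-alikes from the thing itself.
- manip.spot_in(label, camera): "location" ([x, y, z] in m, in world coordinates, good to about 4 mm: the middle of the surface that is visible of it).
- manip.mark_of(label, camera): "location" ([x, y, z] in m, in world coordinates, good to about 4 mm: a listed point, or the origin of a listed thing).
The state is a dict: "t": time; "joints": joint angles; "qd": joint speeds; "tau": joint torques, N m; "ee_pos": TCP position; "orientation": TCP orientation; "wrist_force": force on the tool from outside, world axes, zero at the start; "torque": the same for the moment, N m; "finger_gap": finger opening in m.
Only numpy, scipy, OpenCV 4.12 (cv2) and the standard library are available. Lean on these libraries where they do the work, as an engineer would, in place of code of your own. Each camera call takes 0.05 s, during which the arm holds its last target.

## Task

With the clamp still open, push the round bowl blank along its guide rails until it is fully home against the jig's end stop. Then push the clamp handle over, away from the blank, past its dead point until it snaps into lock with the rubber pad pressing on the blank. Only push with the fingers: do not lift the blank, and leave the tin, the knob and the parting tool where they are.

Things in the scene. Friction and masses are not known exactly. Their poses are not given: they have to be found in the camera images.
- jig: Fixed drilling jig: plywood board 300 x 150 mm, 18 mm thick, on the table. Origin: centre of the board's underside; x along the board from the open end of the guide rails to the clamp, z up. Two dark wood rails along x from -145 to 45 mm, 96 mm apart inside, 14 mm wide, tops at z = 28 mm. The bar across at x = 45 to 57 mm (top z = 42 mm) is the end stop; the clamp stands behind it.
- blank: Bowl blank: pale wood disc 90 mm across, 40 mm high, 0.13 to 0.25 kg, lying loose on the board (underside at z = 18 mm of the jig) between the rails, 55 to 100 mm short of home. Origin: centre of its underside.
- home (a point): Where the centre of the blank's underside is when the blank is home against the end stop: x = 0, y = 0, z = 18 mm of the jig. Between the rails the blank has 3 mm of play either side.
- handle (a joint): Clamp handle, rad: 0 open, 1.25 locked (end of travel). It starts open, at about 0.06. Dead point at 1.0: before it a spring pushes back, up to about 1 N m near 0.6, some 10 N at 100 mm (let go, it swings back open); from about 1.1 on the spring throws it on into lock. The handle leans from the vertical towards the jig's +x, away from the blank, by 0.18 plus this value: nearly upright open, nearly level locked.
- pivot (a point): Hinge axis, along the jig's y, of handle and hold-down arm: x = 90, y = 0, z = 85 mm of the jig, fixed. It lies between two steel side plates (x = 65 to 115 mm, y = -21 to 21 mm, top z = 103 mm) on a wood stand (x = 62 to 126 mm, y = -28 to 28 mm, top z = 55 mm).
- handle_tip (a point): Free end of the handle, on its centreline, 130 mm from the pivot. The handle is a straight round bar in the jig's x-z plane: steel, 12 mm thick, for 65 mm, then a black rubber grip 18 mm thick to the end. It is pushed on the side facing the blank, later its upper side.
- pad: Black rubber pad, 22 mm across, under the end of the steel hold-down arm (14 mm wide, 100 mm long from the pivot towards the blank). Origin: centre of its pressing face; z from there to the arm. Open, the arm is raised 0.95 rad, its top end about 170 mm above the table. The handle drives it: locked, it is level and the sprung pad presses about 4 N on the middle of a blank at home.
- wax_tin: Round aluminium tin, 66 mm across, 36 mm high, on the table beside the jig. Origin: centre of its underside. Leave alone.
- knob: Small turned dark wood drawer knob, 48 mm across, 52 mm high, standing beside the jig. Origin: centre of its underside. Leave alone.
- parting_tool: Woodturner's parting tool, about 275 mm long, 24 mm high, lying along the other side of the jig. Origin: under it, about the middle; x along it towards the blade. Leave alone.
There are look-alikes about, which are no part of the job. There is more than one size of the blank; the job needs the middle-sized.

How it is judged:
By the outcome, as a careful person would: the job done as asked, in the order asked, and still so for the second after the job is handed in, with the robot touching nothing.
It also fails if it takes over 53 s, if anything falls off the work surface, if the arm or the gripper's body presses on something with over 40 N, if the wrist force passes 120 N, or if a joint passes its speed limit or range.

## Working session

There is one attempt and no reset: what is moved stays moved. The work goes in short steps, Python scripts to look and compute and a tool call to move; the robot and the scene stay as the last step left them, time stands still between calls to the robot, and variables do not carry over. Pictures are saved under pics/ and viewed, and the job is handed in when it is done.

Besides the shell and the picture viewer there is one more tool, called after "Call:" by a JSON object that holds its "api" and its "payload". carry_out: Moves the arm, as the interface text tells. Its arguments: {"type":"object","properties":{"grip":{"type":"array","items":{"type":"number"}},"slide":{"type":"array","items":{"type":"array","items":{"type":"number"}}},"twist":{"type":"array","items":{"type":"array","items":{"type":"number"}}}},"required":["grip","slide","twist"]}

```bash
ls; mkdir -p pics
python3 - <<'E'
from station import manip
import cv2
s=manip.sense();print({k:s[k] for k in('t','ee_pos','orientation','wrist_force','finger_gap')})
for c in("scene","top"):
    im,d=manip.snapshot(c);cv2.imwrite(f"pics/{c}1.png",im)
    for l in("jig","blank","home","pivot","handle_tip","pad","wax_tin","knob","parting_tool"):
        r=manip.mark_of(l,c);print(c,l,[( [round(float(v),3) for v in x['location']],round(x['conf'],2)) for x in r])
print(manip.sense()['t'])
E
```

```text
pics
{'t': 0.0, 'ee_pos': array([0.20935775, 0.56192454, 0.23052319]), 'orientation': array([-2.62887489e-04,  1.77443155e-01,  9.84130824e-01, -6.15069235e-04]), 'wrist_force': array([ 0.66195583,  0.71348706, -1.2689132 ]), 'finger_gap': 0.08525389702293563}
scene jig [([0.524, -0.04, 0.001], 0.65)]
scene blank [([0.527, -0.338, 0.002], 0.95), ([0.318, -0.207, -0.001], 0.72), ([0.494, -0.132, 0.017], 0.64)]
scene home [([0.52, -0.043, 0.02], 0.94)]
scene pivot [([0.546, 0.049, 0.083], 0.84)]
scene handle_tip [([0.551, 0.081, 0.216], 0.81), ([0.521, -0.039, 0.002], 0.5)]
scene pad [([0.519, -0.031, 0.139], 0.65)]
scene wax_tin [([0.664, -0.035, -0.005], 0.76)]
scene knob [([0.625, -0.146, 0.0], 0.56)]
scene parting_tool [([0.392, -0.004, -0.001], 0.81)]
top jig [([0.518, -0.04, -0.001], 0.88)]
top blank [([0.317, -0.204, -0.002], 0.9), ([0.495, -0.133, 0.018], 0.56), ([0.526, -0.335, -0.008], 0.55)]
top home [([0.524, -0.035, 0.014], 0.66)]
top pivot [([0.542, 0.045, 0.085], 0.55)]
top handle_tip [([0.553, 0.077, 0.215], 0.76)]
top pad [([0.525, -0.033, 0.134], 0.4)]
top wax_tin [([0.66, -0.031, 0.002], 0.69)]
top knob [([0.623, -0.146, 0.0], 0.59)]
top parting_tool [([0.398, -0.006, 0.001], 0.57)]
1.0
```

View pics/scene1.png

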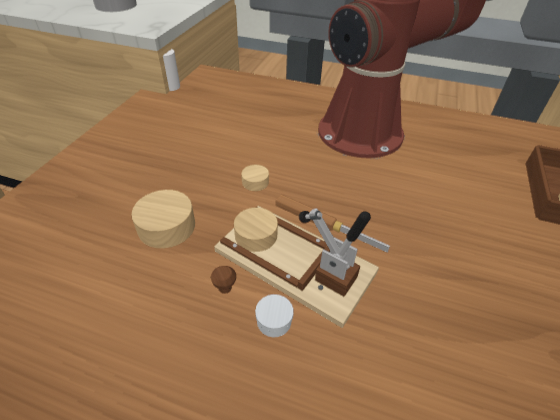

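View pics/top1.png

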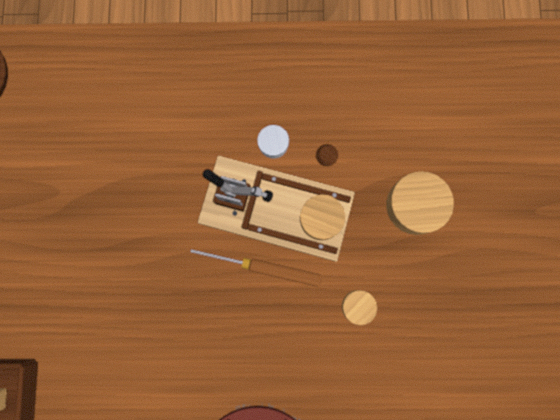

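The middle-sized blank lies between the rails at top-view px (322,217). The small disc at (360,308) and the large one at (422,202) are look-alikes. The handle is near (212,178). Next I'll refine the jig's pose from depth.

```bash
cat > h.py <<'E'
import numpy as np,cv2
from station import manip
def cloud(c):
    im,d=manip.snapshot(c);ci=manip.camera_info(c);K=np.array(ci['intrinsics']);V=np.linalg.inv(np.array(ci['view']))
    v,u=np.mgrid[:420,:560]
    P=np.stack([(u-K[0,2])/K[0,0]*d,(v-K[1,2])/K[1,1]*d,d],-1)
    W=P@V[:3,:3].T+V[:3,3];W[d==0]=np.nan
    return im,W
E
python3 - <<'E'
from h import *
im,W=cloud("top")
r=np.hypot(W[...,0]-.521,W[...,1]+.04)
for lo,hi in((.010,.024),(.009,.05)):
    m=((W[...,2]>lo)&(W[...,2]<hi)&(r<.2)).astype(np.uint8)
    n,L,st,ce=cv2.connectedComponentsWithStats(m)
    k=1+np.argmax(st[1:,4]); P=W[L==k]
    print(lo,hi,len(P),cv2.minAreaRect(P[:,:2].astype(np.float32)*1000),np.median(P[:,2]))
m=(W[...,2]>.05)&(W[...,2]<.066)&(np.hypot(W[...,0]-.4945,W[...,1]+.1325)<.06)
P=W[m];print("blank top",cv2.minEnclosingCircle(P[:,:2].astype(np.float32)*1000),np.median(P,0))
m=(W[...,2]>.19)&(r<.2);P=W[m];print("handle top",len(P),np.median(P,0),P[:,2].max())
i=[k for k in range(9)]
J=np.array([.521,-.04])
E
```

```text
0.01 0.024 5728 ((518.901611328125, -38.973876953125), (300.09686279296875, 150.5420684814453), 74.32652282714844) 0.018548692594776928
0.009 0.05 7409 ((518.901611328125, -38.973876953125), (300.09686279296875, 150.5420684814453), 74.32652282714844) 0.01920310713591522
blank top ((493.96771240234375, -132.6550750732422), 45.08659362792969) [ 0.49359726 -0.13236306  0.05850699]
handle top 124 [0.54830992 0.07172602 0.20753   ] 0.21519973361441536
```

Call:
{"api": "carry_out", "payload": {"grip": [-1,-1,-1,-1,-1,-1,-1,-1], "slide": [[1,-3,1.5],[2,-3.5,1.5],[2,-3.5,1],[2,-3.5,0.5],[2,-3.5,0],[2,-3.5,0],[2,-3.5,0],[2,-3.5,0]], "twist": [[0,0,0.5],[0,0,0.47],[0,0,0],[0,0,0],[0,0,0],[0,0,0],[0,0,0],[0,0,0]]}}

```text
t: 1.72
ee_pos: [0.3585, 0.2808, 0.2758]
orientation: [0.0, 0.127, 0.992, -0.001]
wrist_force: [0.8, 1.1, -0.5]
finger_gap: -0.0
```

Call:
{"api": "carry_out", "payload": {"grip": [-1,-1,-1,-1,-1,-1,-1,-1], "slide": [[1,-4,0],[1,-4,0],[1,-4,0],[0.5,-4,0],[0.5,-4,0],[0,-4,0],[0,-4,0],[0,-4,0]], "twist": [[0,0,0],[0,0,0],[0,0,0],[0,0,0],[0,0,0],[0,0,0],[0,0,0],[0,0,0]]}}

```text
t: 2.38
ee_pos: [0.3987, -0.0482, 0.2768]
orientation: [0.004, 0.127, 0.992, -0.0]
wrist_force: [1.0, 1.3, 0.2]
finger_gap: 0.0002
```

Call:
{"api": "carry_out", "payload": {"grip": [-1,-1,-1,-1,-1,-1,-1,-1], "slide": [[1.4,-3.5,0],[1.4,-3.5,0],[1.4,-3.5,0],[1.4,-3.3,0],[1.4,-2.9,-2],[0,0,-3.5],[0,0,-3.5],[0,0,-3.5]], "twist": [[0,0,0],[0,0,0],[0,0,0],[0,0,0],[0,0,-0.2],[0,0,0],[0,0,0],[0,0,0]]}}

```text
t: 3.05
ee_pos: [0.4719, -0.2377, 0.1559]
orientation: [0.012, 0.142, 0.99, -0.006]
wrist_force: [0.3, 0.4, 0.5]
finger_gap: -0.0005
```

Call:
{"api": "carry_out", "payload": {"grip": [-1,-1,-1,-1,-1,-1], "slide": [[0,1.5,-3],[0,0.5,-3],[0,0,-3],[0,0,-1.5],[0,0,-1],[0,0,-0.3]], "twist": [[0,0,0],[0,0,0],[0,0,0],[0,0,0],[0,0,0],[0,0,0]]}}

```text
t: 3.55
ee_pos: [0.4672, -0.2142, 0.0242]
orientation: [0.007, 0.143, 0.99, -0.003]
wrist_force: [-0.1, -0.5, -0.7]
finger_gap: -0.0001
```

```bash
cat >> h.py <<'E'
O=np.array([.519,-.039]);a=np.radians(74.33);ex=np.array([np.cos(a),np.sin(a)]);ey=np.array([-ex[1],ex[0]])
def J(p): p=np.asarray(p);q=p[:2]-O;return np.round(np.array([q@ex,q@ey,p[2]])*1000,1)
def blank(c="top"):
    im,W=cloud(c);X=(W[...,:2]-O)@ex;Y=(W[...,:2]-O)@ey
    m=(abs(W[...,2]-.058)<.005)&(abs(Y)<.05)&(X<.047)&(X>-.16)
    mm=m.astype(np.uint8);n,L,st,ce=cv2.connectedComponentsWithStats(mm);k=1+np.argmax(st[1:,4]);P=np.stack([X[L==k],Y[L==k]],-1)*1000
    print("blank jig",P.min(0).round(1),P.max(0).round(1),len(P),cv2.minEnclosingCircle(P.astype(np.float32)));return im,W
def state():
    s=manip.sense();print(s['t'],"jig",J(s['ee_pos']),"F",np.round(s['wrist_force'],1));
    from scipy.spatial.transform import Rotation as R
    q=s['orientation'];print("tool y,z",np.round(R.from_quat([q[1],q[2],q[3],q[0]]).as_matrix()[:,1:].T,3).tolist(),np.round(s['joints'],2))
E
python3 - <<'E'
from h import *
state()
im,W=blank();cv2.imwrite("pics/top2.png",im);im,d=manip.snapshot("scene");cv2.imwrite("pics/scene2.png",im)
E
```

```text
3.55 jig [-182.6    2.6   24.2] F [-0.1 -0.5 -0.7]
tool y,z [[0.283, 0.959, -0.004], [0.013, -0.009, -1.0]] [-0.69 -0.11 -0.5   1.17  0.   -0.4 ]
blank jig [-137.9  -45.5] [-52.3  43.9] 1455 ((-96.67930603027344, -1.0296763181686401), 44.949737548828125)
```

View pics/scene2.png

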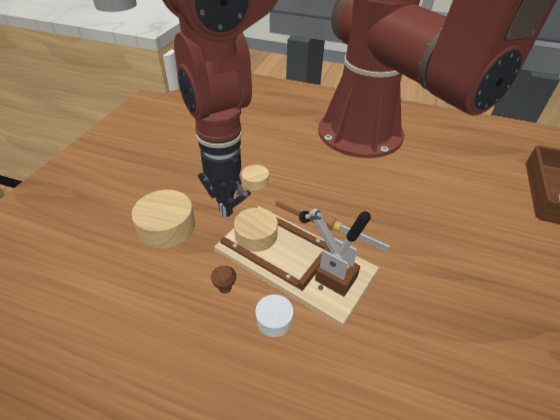

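Call:
{"api": "carry_out", "payload": {"grip": [-1,-1,-1,-1,-1,-1,-1,-1], "slide": [[0.3,0.2,0.6],[0.45,0.8,0.5],[0.2,0.6,0],[0.15,0.6,0],[0.15,0.6,0],[0.15,0.6,0],[0.15,0.6,0],[0.15,0.6,0]], "twist": [[0,0,0],[0,0,0],[0,0,0],[0,0,0],[0,0,0],[0,0,0],[0,0,0],[0,0,0]]}}

```text
t: 4.32
ee_pos: [0.4912, -0.1683, 0.0462]
orientation: [0.013, 0.144, 0.99, -0.007]
wrist_force: [-0.2, -1.6, 0.0]
finger_gap: 0.0003
```

Run:
```python
from h import *
state()
im,W=blank()
```

```text
4.3167 jig [-132.1   -8.1   46.2] F [-0.2 -1.6  0. ]
tool y,z [[0.284, 0.959, -0.01], [0.024, -0.018, -1.0]] [-0.58 -0.13 -0.47  1.2  -0.   -0.29]
blank jig [-67.7 -45.3] [-29.4  30.3] 403 ((-55.01373291015625, -7.4946393966674805), 39.55675506591797)
```

Call:
{"api": "carry_out", "payload": {"grip": [-1,-1,-1,-1,-1,-1,-1,-1], "slide": [[-0.3,-0.6,-0.4],[-0.6,0,-0.3],[0.1,0.6,0],[0.15,0.6,0],[0.15,0.6,0],[0.15,0.6,0],[0.15,0.6,0],[0.15,0.6,0]], "twist": [[-0.1,-0.2,0],[0,0,0],[0,0,0],[0,0,0],[0,0,0],[0,0,0],[0,0,0],[0,0,0]]}}

```text
t: 5.03
ee_pos: [0.4906, -0.1327, 0.0385]
orientation: [0.022, 0.143, 0.989, -0.009]
wrist_force: [-0.6, -1.1, -0.6]
finger_gap: 0.0
```

Run:
```python
from h import *
state()
```

```text
5.0333 jig [-97.9   2.   38.5] F [-0.6 -1.1 -0.6]
tool y,z [[0.284, 0.959, -0.012], [0.04, -0.025, -0.999]] [-0.52 -0.18 -0.54  1.17 -0.   -0.23]
```

Call:
{"api": "carry_out", "payload": {"grip": [-1,-1,-1,-1,-1,-1], "slide": [[0.2,0.6,0],[0.17,0.6,0],[0.17,0.6,0],[0.17,0.6,0],[0.15,0.5,0],[0.12,0.4,0]], "twist": [[0.2,0.3,0],[0.1,0.15,0],[0,0,0],[0,0,0],[0,0,0],[0,0,0]]}}

```text
t: 5.53
ee_pos: [0.5005, -0.0955, 0.0383]
orientation: [-0.002, 0.143, 0.99, -0.0]
wrist_force: [-2.2, -2.1, 1.3]
finger_gap: 0.0002
```

Run:
```python
from h import *
state()
im,W=blank();cv2.imwrite("pics/top3.png",im);im,d=manip.snapshot("scene");cv2.imwrite("pics/scene3.png",cv2.resize(im[150:330,150:430],None,fx=2.8,fy=2.8))
```

```text
5.5333 jig [-59.4   2.6  38.3] F [-2.2 -2.1  1.3]
tool y,z [[0.283, 0.959, -0.001], [-0.004, 0.0, -1.0]] [-0.44 -0.11 -0.47  1.21 -0.   -0.16]Traceback (most recent call last):
  File "<stdin>", line 3, in <module>
  File "h.py", line 14, in blank
    mm=m.astype(np.uint8);n,L,st,ce=cv2.connectedComponentsWithStats(mm);k=1+np.argmax(st[1:,4]);P=np.stack([X[L==k],Y[L==k]],-1)*1000
                                                                             ~~~~~~~~~^^^^^^^^^^
    return _wrapfunc(a, 'argmax', axis=axis, out=out, **kwds)
    return bound(*args, **kwds)
ValueError: attempt to get argmax of an empty sequence
```

Call:
{"api": "carry_out", "payload": {"grip": [-1,-1], "slide": [[0.06,0.25,0],[0.06,0.2,0]], "twist": [[0,0,0],[0,0,0]]}}

```text
t: 5.75
ee_pos: [0.5015, -0.0931, 0.0389]
orientation: [-0.002, 0.143, 0.99, -0.004]
wrist_force: [-9.2, -19.6, 4.5]
finger_gap: -0.0001
```

Call:
{"api": "carry_out", "payload": {"grip": [-1,-1], "slide": [[0.06,0.25,0],[0.06,0.2,0]], "twist": [[0,0,0],[0,0,0]]}}

```text
t: 5.92
ee_pos: [0.5015, -0.0934, 0.0396]
orientation: [-0.003, 0.145, 0.989, -0.01]
wrist_force: [-5.2, -10.8, 0.0]
finger_gap: -0.0002
```

Run:
```python
from h import *
state()
im,d=manip.snapshot("scene");cv2.imwrite("pics/scene3.png",cv2.resize(im[150:330,150:430],None,fx=2.8,fy=2.8))
```

```text
5.9167 jig [-57.1   2.1  39.6] F [ -5.2 -10.8   0. ]
tool y,z [[0.287, 0.958, -0.02], [-0.008, -0.018, -1.0]] [-0.43 -0.11 -0.47  1.21 -0.02 -0.14]
```

View pics/scene3.png

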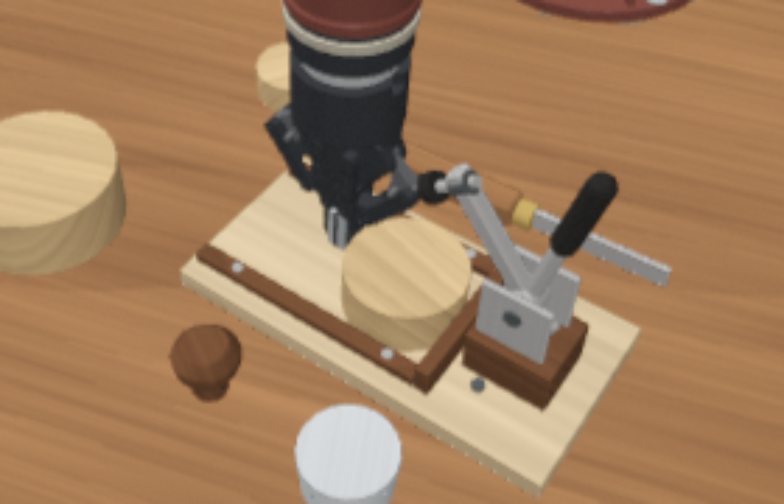

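Contact stopped the push with about 20 N and the blank looks seated. However, the gripper's knuckle at (420,190) is close to the pad, so I'll back off and check.

Call:
{"api": "carry_out", "payload": {"grip": [-1,-1,-1,-1,-1,-1,-1], "slide": [[-0.15,-0.6,0],[-0.4,-1.4,0],[-0.7,-2.5,0],[-0.7,-2.5,0],[-0.7,-2.5,0],[-0.5,-2,0],[0,0,0]], "twist": [[0,0,0],[0,0,0],[0,0,0],[0,0,0],[0,0,0],[0,0,0],[0,0,0]]}}

```text
t: 6.55
ee_pos: [0.4697, -0.2117, 0.0399]
orientation: [-0.0, 0.143, 0.99, -0.009]
wrist_force: [0.8, -0.3, -0.4]
finger_gap: -0.0002
```

Run:
```python
from h import *
state()
im,W=blank();cv2.imwrite("pics/top4.png",cv2.resize(im[130:310,160:440],None,fx=2.8,fy=2.8))
for l in("blank","pad","handle_tip","pivot"): print(l,[(J(x['location']),round(x['conf'],2)) for x in manip.mark_of(l,"top")])
```

```text
6.55 jig [-179.5    0.8   39.9] F [ 0.8 -0.3 -0.4]
tool y,z [[0.283, 0.959, -0.017], [-0.003, -0.017, -1.0]] [-0.67 -0.11 -0.46  1.21 -0.01 -0.38]
blank jig [-44.6 -48.2] [44.6 41.3] 1384 ((0.2351403385400772, -3.30114483833313), 45.0252571105957)
blank [(array([-0. , -9.5, 14.7]), 0.69)]
pad [(array([  5.3,  -3.6, 134.1]), 0.48)]
handle_tip []
pivot [(array([90.2, -0.1, 84.7]), 0.92)]
```

View pics/top4.png

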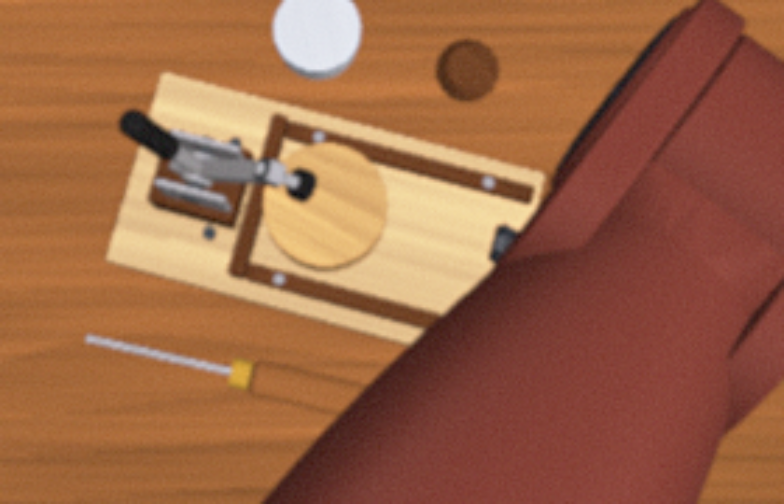

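Blank centre is at jig x = 0.2 mm and y = -3.3 mm, so it's home within measuring error. In the crop it touches the stop at (265,190), and the clamp is still open. Now I'll raise the tool and go behind the handle.

Call:
{"api": "carry_out", "payload": {"grip": [-1,-1,-1,-1,-1,-1,-1,-1], "slide": [[0,0,2],[0,0,3.5],[0,0,3.5],[0,0,3.5],[0,0,3.5],[0,0,3.5],[0,0,2.5],[0,0,0.5]], "twist": [[-0.2,0,0],[0,0,0],[0,0,0],[0,0,0],[0,0,0],[0,0,0],[0,0,0],[0,0,0]]}}

```text
t: 7.47
ee_pos: [0.4677, -0.1951, 0.2701]
orientation: [-0.003, 0.135, 0.991, -0.014]
wrist_force: [1.1, -0.5, 0.1]
finger_gap: 0.0002
```

Call:
{"api": "carry_out", "payload": {"grip": [-1,-1,-1,-1,-1,-1,-1,-1], "slide": [[0.5,2,0.5],[1,3.5,0],[1,3.5,0],[1,3.5,0],[1,3.5,0],[0.9,3,0],[0.6,2,0],[0,0,0]], "twist": [[0,0,0],[0,0,0],[0,0,0],[0,0,0],[0,0,0],[0,0,0],[0,0,0],[0,0,0]]}}

```text
t: 8.13
ee_pos: [0.5295, 0.0303, 0.2749]
orientation: [-0.001, 0.133, 0.991, -0.013]
wrist_force: [-0.4, -0.3, 1.1]
finger_gap: -0.0
```

Run:
```python
from h import *
state()
for l in("handle_tip","pivot","pad"): print(l,[(J(x['location']),round(x['conf'],2)) for x in (manip.snapshot("scene"),manip.mark_of(l,"scene"))[1]])
```

```text
8.1333 jig [ 69.5   8.7 274.9] F [-0.4 -0.3  1.1]
tool y,z [[0.263, 0.964, -0.027], [-0.006, -0.026, -1.0]] [-0.17 -0.09 -0.01  1.64 -0.03  0.09]
handle_tip [(array([124.6,   2. , 211. ]), 0.64)]
pivot [(array([91.3, -1.8, 82.5]), 0.63)]
pad []
```

Call:
{"api": "carry_out", "payload": {"grip": [-1,-1,-1,-1,-1,-1,-1], "slide": [[0.5,0.15,0],[0.5,0.1,0],[0,0,0],[0,0,-2],[0,0,-3],[0,0,-2],[0,0,-0.5]], "twist": [[0.2,0,0],[0.1,0,0],[0,0,0],[0,0,0],[0,0,0],[0,0,0],[0,0,0]]}}

```text
t: 9.02
ee_pos: [0.5422, 0.0227, 0.2009]
orientation: [0.0, 0.14, 0.99, 0.0]
wrist_force: [-0.5, 0.1, -0.3]
finger_gap: 0.0
```

Run:
```python
from h import *
state()
im,d=manip.snapshot("scene");cv2.imwrite("pics/scene5.png",cv2.resize(im[120:320,200:440],None,fx=3,fy=3))
```

```text
9.0167 jig [ 65.7  -5.7 200.9] F [-0.5  0.1 -0.3]
tool y,z [[0.276, 0.961, 0.001], [0.0, 0.001, -1.0]] [-0.2  -0.08 -0.14  1.51  0.    0.08]
```

View pics/scene5.png

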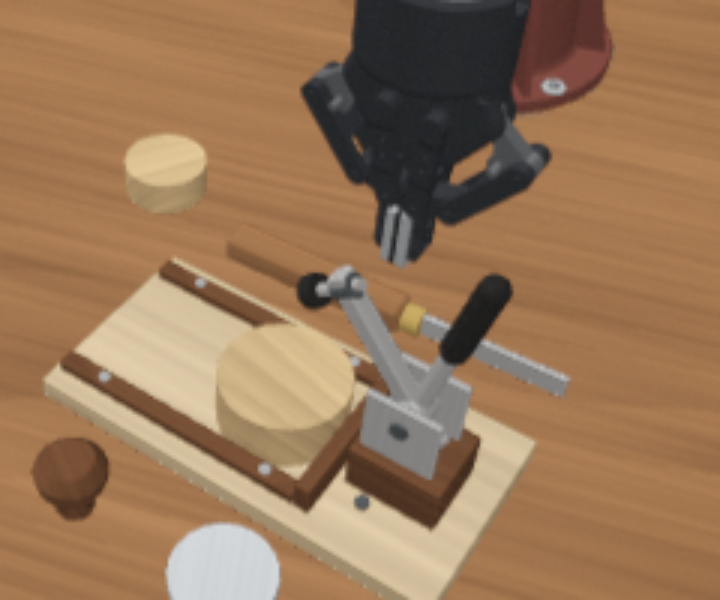

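The knuckles stick out along the jaw direction and could foul the grip, so I'll turn the tool 90° to spread them across the handle's plane.

Call:
{"api": "carry_out", "payload": {"grip": [-1,-1,-1,-1,-1,-1,-1,-1], "slide": [[0,0,0],[0,0,0],[0,0,0],[0,0,0],[0,0,0],[0,0,0],[0,0,0],[0,0,0]], "twist": [[0,0,1],[0,0,1],[0,0,1],[0,0,1],[0,0,1],[0,0,1],[0,0,1],[0,0,1]]}}

```text
t: 9.73
ee_pos: [0.5449, 0.0204, 0.2108]
orientation: [0.003, -0.22, 0.975, -0.0]
wrist_force: [0.0, 0.7, 0.1]
finger_gap: 0.0005
```

Call:
{"api": "carry_out", "payload": {"grip": [-1,-1,-1,-1,-1,-1,-1,-1], "slide": [[0,0,0],[0,0,0],[0,0,0],[0,0,0],[0,0,0],[0,0,0],[0,0,0],[0,0,0]], "twist": [[0,0,1],[0,0,1],[0,0,1],[0,0,1],[0,0,1],[0,0,1],[0,0,1],[0,0,0]]}}

```text
t: 10.4
ee_pos: [0.5493, 0.0179, 0.224]
orientation: [0.009, -0.518, 0.855, -0.002]
wrist_force: [-0.3, 0.0, 0.9]
finger_gap: 0.0
```

Run:
```python
from h import *
state()
```

```text
10.4 jig [ 63.  -13.8 224. ] F [-0.3  0.   0.9]
tool y,z [[-0.886, 0.464, -0.012], [0.017, 0.005, -1.0]] [-0.21 -0.07 -0.1   1.53  0.01 -1.3 ]
```

Call:
{"api": "carry_out", "payload": {"grip": [-1,-1,-1,-1,-1,-1,-1,-1], "slide": [[-0.5,0.5,0],[-0.5,0.5,0],[0,0,-0.5],[0,0,-1],[0,0,-1],[0,0,-0.6],[0,0,0],[0,0,0]], "twist": [[0,0,1],[0,0,1],[0,0.2,0.4],[0,0,0],[0,0,0],[0,0,0],[0,0,0],[0,0,0]]}}

```text
t: 11.07
ee_pos: [0.5413, 0.0268, 0.1967]
orientation: [0.004, -0.599, 0.801, 0.001]
wrist_force: [1.1, -0.6, 0.4]
finger_gap: 0.0003
```

Run:
```python
from h import *
state()
im,d=manip.snapshot("scene");cv2.imwrite("pics/scene6.png",cv2.resize(im[120:320,200:440],None,fx=3,fy=3))
```

```text
11.0667 jig [ 69.3  -3.7 196.7] F [ 1.1 -0.6  0.4]
tool y,z [[-0.959, 0.282, -0.003], [0.005, 0.007, -1.0]] [-0.2  -0.08 -0.15  1.5   0.01 -1.48]
```

View pics/scene6.png

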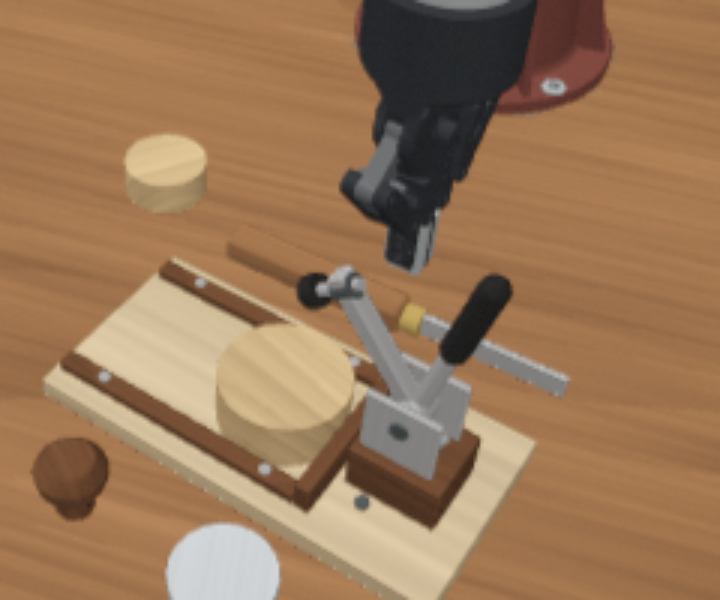

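Call:
{"api": "carry_out", "payload": {"grip": [-1,-1,-1,-1,-1], "slide": [[-0.3,0.1,-0.4],[0,0.5,-0.5],[0.2,0.7,-0.2],[0.1,0.4,0],[0,0,0]], "twist": [[0,0,0],[0,0,0],[0,0,0],[0,0,0],[0,0,0]]}}

```text
t: 11.53
ee_pos: [0.5412, 0.0453, 0.1851]
orientation: [0.005, -0.598, 0.801, 0.001]
wrist_force: [-0.5, -0.3, -1.4]
finger_gap: 0.0002
```

Run:
```python
from h import *
state()
```

```text
11.5333 jig [ 87.2   1.4 185.1] F [-0.5 -0.3 -1.4]
tool y,z [[-0.959, 0.285, -0.003], [0.006, 0.007, -1.0]] [-0.16 -0.08 -0.17  1.47  0.01 -1.44]
```

Call:
{"api": "carry_out", "payload": {"grip": [-1,-1,-1,-1,-1], "slide": [[0.22,0.8,0],[0.22,0.8,-0.1],[0.22,0.8,-0.2],[0.22,0.8,-0.3],[0.22,0.8,-0.3]], "twist": [[0,0,0],[0,0,0],[0,0,0],[0,0,0],[0,0,0]]}}

```text
t: 11.95
ee_pos: [0.5527, 0.086, 0.176]
orientation: [0.002, -0.597, 0.802, -0.001]
wrist_force: [-2.5, -8.2, 1.0]
finger_gap: -0.0004
```

Run:
```python
from h import *
state()
```

```text
11.95 jig [129.5   1.3 176. ] F [-2.5 -8.2  1. ]
tool y,z [[-0.958, 0.287, -0.004], [0.004, 0.001, -1.0]] [-0.08 -0.03 -0.14  1.46  0.   -1.36]
```

Call:
{"api": "carry_out", "payload": {"grip": [-1,-1,-1,-1,-1], "slide": [[0.17,0.6,-0.4],[0.17,0.6,-0.5],[0.17,0.6,-0.6],[0.18,0.65,-0.7],[0.18,0.65,-0.8]], "twist": [[0,0,0],[0,0,0],[0,0,0],[0,0,0],[0,0,0]]}}

```text
t: 12.37
ee_pos: [0.5619, 0.1186, 0.1481]
orientation: [-0.001, -0.597, 0.802, -0.005]
wrist_force: [-5.1, -6.4, 2.3]
finger_gap: -0.0002
```

Run:
```python
from h import *
state()
```

```text
12.3667 jig [163.3   1.3 148.1] F [-5.1 -6.4  2.3]
tool y,z [[-0.958, 0.287, -0.006], [0.004, -0.008, -1.0]] [-0.02  0.02 -0.14  1.41 -0.01 -1.29]
```

Call:
{"api": "carry_out", "payload": {"grip": [-1,-1,-1,-1,-1], "slide": [[0.14,0.5,-0.7],[0.12,0.4,-0.8],[0.08,0.3,-0.8],[0.05,0.2,-0.6],[0,0,0]], "twist": [[0,0,0],[0,0,0],[0,0,0],[0,0,0],[0,0,0]]}}

```text
t: 12.78
ee_pos: [0.5659, 0.137, 0.1155]
orientation: [-0.001, -0.598, 0.802, -0.004]
wrist_force: [0.4, -0.5, 0.3]
finger_gap: -0.0001
```

Run:
```python
from h import *
state()
im,d=manip.snapshot("scene");cv2.imwrite("pics/scene7.png",cv2.resize(im[120:320,200:440],None,fx=3,fy=3))
```

```text
12.7833 jig [182.1   2.4 115.5] F [ 0.4 -0.5  0.3]
tool y,z [[-0.958, 0.285, -0.005], [0.003, -0.008, -1.0]] [ 0.02  0.06 -0.16  1.35 -0.01 -1.26]
```

View pics/scene7.png

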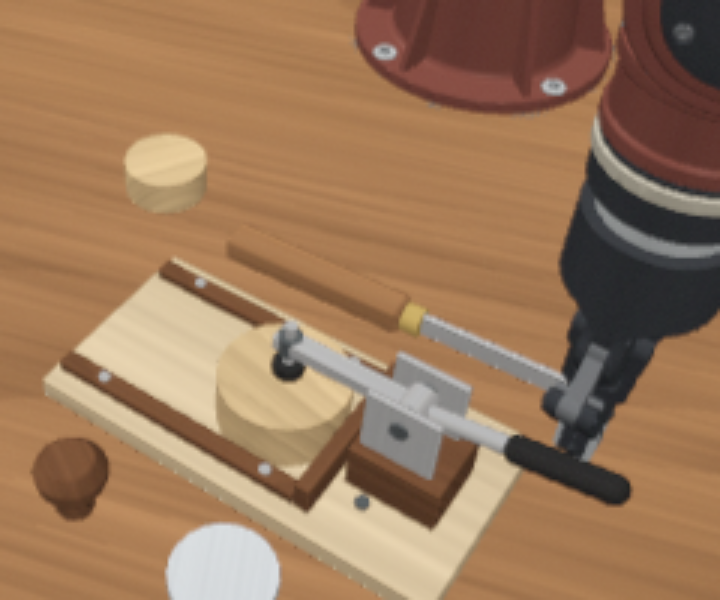

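The handle is nearly level at (565,470) and the pad is on the blank at (288,365). There is no force on the fingers. I'll lift clear and verify.

Call:
{"api": "carry_out", "payload": {"grip": [-1,-1,-1,-1,-1,-1,-1,-1], "slide": [[0,0,1],[0,0,3],[0,0.5,3.5],[-0.5,1,3.5],[-1,2,3],[-1.5,3,1],[-1.5,3,0],[0,0,0]], "twist": [[0,0,0],[0,0,0],[0,0,0],[0,0,0],[0,0,0],[0,0,0],[0,0,0],[0,0,0]]}}

```text
t: 13.5
ee_pos: [0.5178, 0.2329, 0.2808]
orientation: [0.002, -0.595, 0.804, -0.004]
wrist_force: [-0.2, 0.7, 0.1]
finger_gap: 0.0005
```

Run:
```python
from h import *
state()
for c in("scene","top"):
    im,W=cloud(c);cv2.imwrite(f"pics/{c}8.png",cv2.resize(im[120:320,160:440],None,fx=2.8,fy=2.8))
    for l in("blank","pad","handle_tip","wax_tin","knob","parting_tool"): print(c,l,[(J(x['location']).tolist(),np.round(x['location'],3).tolist(),round(x['conf'],2)) for x in manip.mark_of(l,c)])
    X=(W[...,:2]-O)@ex;Y=(W[...,:2]-O)@ey
    m=(X>.165)&(X<.235)&(abs(Y)<.025)&(W[...,2]>.06)&(W[...,2]<.14)
    for x in(.175,.195,.21):
        k=m&(abs(X-x)<.006);print(x,k.sum(),W[...,2][k].max() if k.any() else None)
    m=(abs(W[...,2]-.058)<.005)&(abs(Y)<.06)&(X<.044)&(X>-.09)
    P=np.stack([X[m],Y[m]],-1).astype(np.float32)*1000;print(len(P),cv2.minEnclosingCircle(P),P.min(0),P.max(0))
```

```text
13.5 jig [261.5  74.6 280.8] F [-0.2  0.7  0.1]
tool y,z [[-0.956, 0.292, -0.009], [0.008, -0.004, -1.0]] [ 0.2   0.01  0.09  1.64 -0.01 -1.08]
scene blank [([-215.6, 149.9, 1.6], [0.316, -0.206, 0.002], 0.9), ([2.1, -4.7, 13.8], [0.524, -0.038, 0.014], 0.84), ([-281.9, -90.3, 0.1], [0.53, -0.335, 0.0], 0.6)]
scene pad [([0.1, -0.3, 58.7], [0.519, -0.039, 0.059], 0.58)]
scene handle_tip [([218.8, 1.7, 106.8], [0.576, 0.172, 0.107], 0.56)]
scene wax_tin [([43.6, -136.8, -2.2], [0.662, -0.034, -0.002], 0.67)]
scene knob [([-72.3, -134.4, 0.9], [0.629, -0.145, 0.001], 0.97)]
scene parting_tool [([1.8, 130.5, -0.3], [0.394, -0.002, -0.0], 0.75), ([-1.8, 0.5, 56.8], [0.518, -0.041, 0.057], 0.55)]
0.175 81 0.10727062071374693
0.195 86 0.10947923411578642
0.21 83 0.11082457376709254
989 ((0.7956726551055908, -4.748785495758057), 45.704254150390625) [-42.96993  -49.621643] [43.73045 40.46581]
top blank [([-214.0, 150.1, -1.6], [0.317, -0.204, -0.002], 0.97), ([-281.3, -85.9, -3.9], [0.526, -0.333, -0.004], 0.83), ([-2.4, -5.9, 17.2], [0.524, -0.043, 0.017], 0.81)]
top pad [([-3.9, -4.4, 54.2], [0.522, -0.044, 0.054], 0.54)]
top handle_tip [([220.6, 0.3, 103.7], [0.578, 0.174, 0.104], 0.73)]
top wax_tin [([44.3, -136.0, 2.9], [0.662, -0.033, 0.003], 0.83)]
top knob [([-70.8, -130.1, -1.1], [0.625, -0.142, -0.001], 0.64)]
top parting_tool [([1.7, 129.4, -1.6], [0.395, -0.002, -0.002], 0.87)]
0.175 59 0.10962652052596256
0.195 59 0.11158761927493555
0.21 50 0.1141370693347038
1307 ((0.18658329546451569, -3.125364065170288), 45.00796890258789) [-44.53985  -47.512733] [43.419147 41.628075]
```

View pics/top8.png

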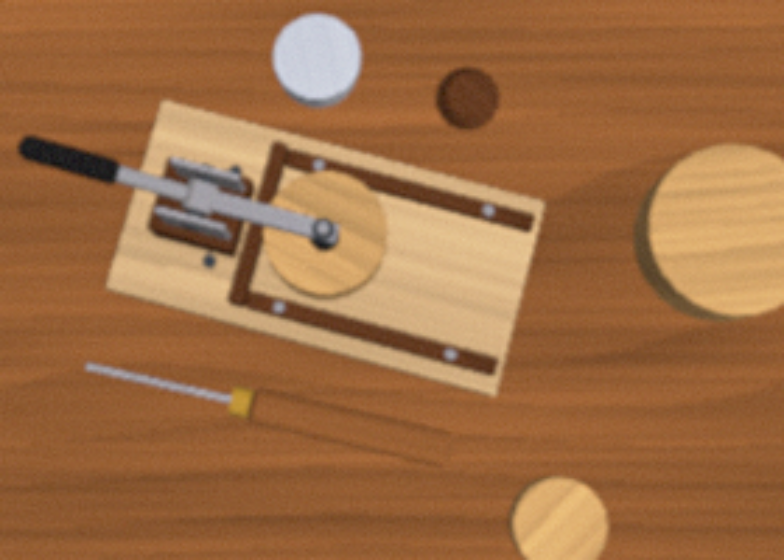

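View pics/scene8.png

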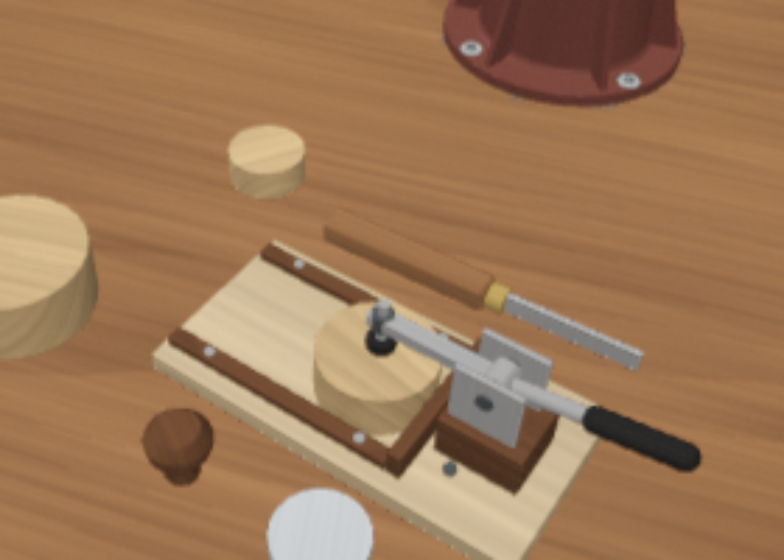

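The views agree. The handle tip is at jig (219, 1, 105), against (219, 0, 103) expected when locked. The pad is on the blank, and the blank is at x = 0.2 mm.

```bash
python3 -c "
from station import manip
print(manip.hand_in(), manip.sense()['t'])"
```

```text
the job is handed in; nothing more can be done
the job is handed in; nothing more can be done
```

The job is done and handed in: the blank is home against the end stop and the clamp is locked with its pad on the blank. I used shut fingers only and pushed the blank home with the clamp still open. It took about 14 s of the 53 s allowed.

**Blank:** It sits at x = 0.2 mm, y = -3.1 mm of the jig in the top view. It looks to be touching one rail, since the play is 3 mm. The scene camera's fit was a little off this (x = 0.8, y = -4.7 mm), within calibration error.

**Pushing forces:** The highest wrist-force reading was about 22 N, when the blank met the stop. At that moment one of the gripper's knuckles was very close to the raised pad. I saw no sign that the pad or the clamp had moved.

**Clamp:** The handle tip is at about (219, 1, 105) mm of the jig, and (219, 0, 103) is expected when locked. The pad's face is at about the height of the blank's top, and the fingers felt no force once it snapped over.

**Other things:** The tin, knob and parting tool read within about 4 mm of where they started, which is the networks' accuracy. The arm was clear of everything at hand-in.

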